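Set the loaf slicer's length stop

TASK

Set the loaf slicer for today's loaves: slide its clear guard all the way back, slide the loaf stop along its rods until its red pointer lines up with the green clip on the scale (not the blue one), then slide the guard fully shut again. Leave the honey jar, the glass mug and the orange scraper where they are.

Things in the scene. Friction and masses are not known exactly. Their poses are not given: they have to be found in the camera images.
- slicer: White bench loaf slicer, fixed, 330x330x98 mm. Origin on the table under the middle of the loaf stop's track; x to its back, y to its left. Base x -90..240 mm; cheeks at y +-158 mm (14 thick, top z 98) carry the guard. Open trough x -55..87 mm, motor housing behind it (top z 72), scale ledge before it (x -90..-56, top z 31). Round blade at y -134 mm, top z 76.
- guard (a joint): The clear flat guard over the trough, sliding along the slicer's x on the cheeks: 0 = shut (panel x -78..85 mm, covers the loaf stop), 0.15 m = all the way back over the housing. Panel z 84..92 mm. Slides with about 3 N of friction and stays where it is left.
- guard_handle (a point): Middle of the guard's black handle bar: 12 mm thick round bar along the slicer's y, 90 mm long, centre 125 mm above the table, 33 mm above the panel, on the front rim of the guard (68 mm in front of the slicer's origin when shut); open from above and from front and back.
- loaf_stop (a joint): The loaf stop, a grey carriage (62 x 50 mm, top z = 36 mm) that slides along the slicer's y on two steel rods in the trough: the value is its y in the slicer's frame, -0.07 (nearest the blade) to 0.075 m. About 3 N of friction; stays where it is left.
- stop_knob (a point): On the axis of the loaf stop's upright black knob, 62 mm above the table: 26 mm diameter, 45 to 78 mm above the table; under the guard when that is shut (knob top 6 mm below the panel).
- stop_pointer (a point): Tip of the red pointer on the front of the loaf stop (62.5 mm in front of the knob's axis), which runs just behind the clips, 36 mm above the table.
- green_clip: Fixed green plastic clip on the scale ledge that marks the wanted place, 27 x 14 mm with a 4 mm wide upright rib 15 mm tall along its middle. Origin on the ledge under the rib; its axes are parallel to the slicer's. The pointer is lined up when it has the same y (in the slicer's frame) as the rib.
- blue_clip: Fixed blue clip of the same shape on the same ledge, marking another loaf: to be ignored.
- honey_jar: Loose honey jar with a yellow lid, 77 mm diameter, 120 mm tall, standing right of the slicer; origin under its middle. A bystander.
- glass_mug: Loose clear glass mug, 77 x 116 x 100 mm, standing left of the slicer; origin under its middle. A bystander.
- scraper: Loose orange dough scraper, 34 x 60 x 10 mm, lying in front of the slicer; origin under its middle. A bystander.

How it is judged (in metres and radians):
On the way, in this order (a step that is already met when the one before it is completed fails the run):
1. the guard is slid back to its stop (within 15 mm) (value of joint guard above 0.135 m), for 0.1 s.
2. the loaf stop's pointer rests level with the green clip (within 4 mm) (y of stop_pointer in the frame of green_clip between -0.004 and 0.004 m and velocity of joint loaf_stop between -0.005 and 0.005 m/s), for 0.2 s.
3. the guard is shut (within 6 mm) (value of joint guard below 0.006 m), for 0.1 s.
At the end, for the whole second after the job is handed in: The loaf stop's pointer is within 4 mm of the green clip's rib along the scale, the guard is shut to within 6 mm and at rest (y of stop_pointer in the frame of green_clip between -0.004 and 0.004 m and value of joint guard below 0.006 m and velocity of joint guard between -0.005 and 0.005 m/s); the robot touches nothing.
It fails at once if the honey jar is shifted by more than 30 mm or tipped over (distance of honey_jar from where it was at the start of the episode above 0.03 m or angle between honey_jar's own z axis and vertical above 0.5 rad).
It fails at once if the glass mug is shifted by more than 30 mm or tipped over (distance of glass_mug from where it was at the start of the episode above 0.03 m or angle between glass_mug's own z axis and vertical above 0.5 rad).
It fails at once if the scraper is shifted by more than 30 mm (distance of scraper from where it was at the start of the episode above 0.03 m).
It also fails if it takes over 64 s, if anything falls off the work surface, if the arm or the gripper's body presses on something with over 40 N, if the wrist force passes 120 N, or if a joint passes its speed limit or range.

ROBOT

A 7-joint arm with a two-finger parallel gripper is mounted at the origin on a cart in front of the work surface, level with it; the furniture and walls round the work are solid. World frame = base frame: x ahead of the robot, y to its left, z up, the work surface at z = 0. Lengths are in mm, angles in rad, forces in N, time in s.
With the tool pointing down it reaches from about 425 to 1025 mm from the base axis. Payload 9.4 kg.
Tool frame: the origin (TCP) lies on the centre line of the jaws, within the pads' length; the fingertips stand 11 mm ahead of it and the grasp point (between the pads) lies 8 mm behind it; z points along the fingers, y is the line along which they close (so a half turn about z gives the same grasp; the last joint's range is limited). The gripper opens to 85 mm and grips with 20 to 120 N. Pads are 22 mm wide; open, the fingers measure 114 mm over their backs; the gripper's body (76 mm by 85 mm) begins 54 mm behind the grasp point. The pads swing forward as they close: fully open they stand 13 mm farther back than shut.
Start: joints at [-1.291, 0.599, -0.003, 1.599, 0.002, 0.943, -0.08], TCP at [253.231, 679.337, 220.275] pointing down, gripper open.
Joint ranges: [-2.57, 2.57], [-0.35, 1.97], [-1.29, 1.29], [0.11, 2.56], [-1.05, 4.19], [0.11, 1.86], [-2.63, 2.63]. Speed limits (rad/s): [2.22, 2.22, 3.01, 3.01, 3.14, 3.14, 3.14].

INTERFACE

Orientations are given as a rotation vector (axis times angle).
In Python, from rig import manip, hand, kinematics, get_image, camera_info, order, masks_of, place_of, status gives the robot as it stands. Calls block until the motion is done:
- manip.move_pose(position, orientation): joint-space move of the TCP to a pose.
- manip.move_l(position, vel=150, attitude=None, max_force=None): straight line of the TCP; attitude=None keeps the orientation; vel is the mean speed in mm/s. With max_force (N) it stops when the force on the tool has changed by that much, and returns True; else False.
- manip.move_joints(angles): joint-space move.
- hand.grip(opening, grip_force=None): finger opening in mm; grip_force is the grip in N (None keeps the last); returns when the fingers have stopped.
- manip.sleep(seconds).
- kinematics.ik(position, orientation): joint angles nearest the present ones, or None.
- get_image(name): name is "scene" or "top" or "wrist"; returns (picture, depth): 400x640x3 uint8, red, green, blue; 400x640 float32, mm along the optical axis (not along the pixel's ray), 0 where there is no reading.
- camera_info(name): a dict with "fov_y" (degrees; the focal length in pixels is half the picture's height over the tangent of half this angle, whatever the lens; pixels are square), "cx", "cy" (the principal point, pixels), "world_from_camera" (4x4, takes a point from camera to world coordinates). Camera axes: x right, y down, z forward; pixel columns grow to the right and rows downward; lengths in mm; the calibration is good to about 2 mm. A picture is of the moment at which its call begins: read the wrist's pose just before it. camera_info takes no time and is no camera call; for the wrist camera it gives the pose at the moment of the call.
A pose or a line that the arm cannot do raises manip.PlanningError and nothing moves.
- order.hand_in(): hands the job in; it is judged then, once.
Trained networks look in the newest picture that a camera, given by its name, has taken for a name from the list of things; names that differ only in an ending like _2 or _b are one class to them, and where a whole thing is asked for, a point or a joint stands for the part that bears it (a point fixed in the world has none). Each returns a list of dicts, best first, with "score" (0 to 1); they miss things now and then, are a little off and sometimes report something else, mostly with a low value. They report only what shows in the picture. A call takes as long as a camera call.
- masks_of(label, camera): "pixels" (400x640 bool, what is visible of it) and "at" ([column, row] in pixels, amid what is visible of it).
- place_of(label, camera): "at" ([column, row] in pixels: a listed point, or the origin of a listed thing).
Readings, each from a call of its own:
- status.current_clock(): time.
- status.current_qpos(): joint angles.
- status.current_joint_vel(): joint speeds.
- status.current_joint_torque(): joint torques, N m.
- status.current_tcp_pos(): TCP position.
- status.current_eef_rot(): TCP orientation.
- status.current_ft_force(): force on the tool from outside, world axes, zero at the start.
- status.current_torque(): the same for the moment, N m.
- status.current_gripper_width(): finger opening in mm.
- status.current_gripper_force(): force on a finger pad.
Only numpy, scipy, OpenCV 4.12 (cv2) and the standard library are available. Lean on these libraries where they do the work, as an engineer would, in place of code of your own. Each camera call takes 0.05 s, during which the arm holds its last target. There are 200 camera calls.

## Working session

There is one attempt and no reset: what is moved stays moved. The work goes in short steps, each a Python script; the robot and the scene stay as the last script left them, time stands still between calls to the robot, and variables do not carry over. Pictures are saved under pics/ and viewed, at most 10 in all, crops included, and the job is handed in when it is done.

```bash
ls; mkdir -p pics
cat > h.py <<'E'
import numpy as np, cv2
from rig import *
def ray(cam,uv,info=None):
    i=info or camera_info(cam); f=200/np.tan(np.radians(i["fov_y"])/2)
    T=np.array(i["world_from_camera"]); d=np.array([(uv[0]-i["cx"])/f,(uv[1]-i["cy"])/f,1.])
    return T[:3,3],T[:3,:3]@d
def on_z(cam,uv,z,info=None):
    o,d=ray(cam,uv,info); return o+d*(z-o[2])/d[2]
def on_depth(cam,uv,dep,info=None):
    o,d=ray(cam,uv,info); return o+d*dep
def save(n,p): cv2.imwrite(f"pics/{n}.png",p[:,:,::-1])
E
python3 - <<'E'
from h import *
np.set_printoptions(precision=1,suppress=True)
for c in ["top","scene"]:
    p,d=get_image(c); save(c,p)
    print(c,np.array(camera_info(c)["world_from_camera"])[:3,3])
    for n,z in [("slicer",0),("guard_handle",125),("stop_knob",62),("stop_pointer",36),("green_clip",31),("blue_clip",31),("honey_jar",0),("glass_mug",0),("scraper",0)]:
        for r in place_of(n,c)[:2]: print(n,round(r["score"],2),np.array(r["at"]),on_z(c,r["at"],z))
print(status.current_clock(),status.current_eef_rot())
E
```

```text
pics
top [ 377.8   29.6 1462.6]
slicer 0.77 [330.2 195.4] [508.2 -28.4   0. ]
slicer 0.51 [342.6 220.5] [437.4 -65.6   0. ]
guard_handle 0.71 [330.  210.7] [456.9 -24.  125. ]
guard_handle 0.26 [330.2 219. ] [435.3 -25.  125. ]
stop_knob 0.3 [345.  218.4] [440.8 -68.   62. ]
stop_pointer 0.6 [404.9 177.2] [ 562.4 -235.4   36. ]
green_clip 0.6 [331.9 220.4] [435.5 -33.7  31. ]
blue_clip 0.41 [344.7 223.6] [427.6 -69.7  31. ]
glass_mug 0.56 [233.3 191.1] [512.5 248.9   0. ]
scraper 0.62 [346.1 240.4] [381.1 -76.9   0. ]
scene [  61.1 -706.6  826.5]
slicer 0.94 [332.6 238.6] [503.4 -32.4   0. ]
slicer 0.48 [304.7 225.8] [466.6  50.9  -0. ]
guard_handle 0.72 [315.5 206.1] [462.9 -18.5 125. ]
stop_pointer 0.57 [302.7 227.2] [441.9  16.3  36. ]
stop_pointer 0.18 [284.6 184.1] [489.9 202.9  36. ]
green_clip 0.64 [308.5 238.9] [434.8 -24.4  31. ]
blue_clip 0.47 [319.5 248.9] [439.8 -69.4  31. ]
honey_jar 0.57 [401.9 280.3] [ 565.  -240.9    0. ]
glass_mug 0.6 [284.5 182.7] [512.5 250.6   0. ]
scraper 0.53 [299.  266.7] [379.8 -67.3   0. ]
scraper 0.47 [318.4 248. ] [453.8 -40.3  -0. ]
1.0 [0.6 3.1 0. ]
```

Run:
```python
import cv2,numpy as np
a=cv2.imread("pics/top.png")[130:270,200:430];b=cv2.imread("pics/scene.png")[140:320,230:450]
f=lambda x:cv2.resize(x,(800,int(x.shape[0]*800/x.shape[1])),interpolation=3)
cv2.imwrite("pics/a.png",f(a));cv2.imwrite("pics/b.png",cv2.resize(b,(733,600)))
```

```text
(no output)
```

View pics/a.png

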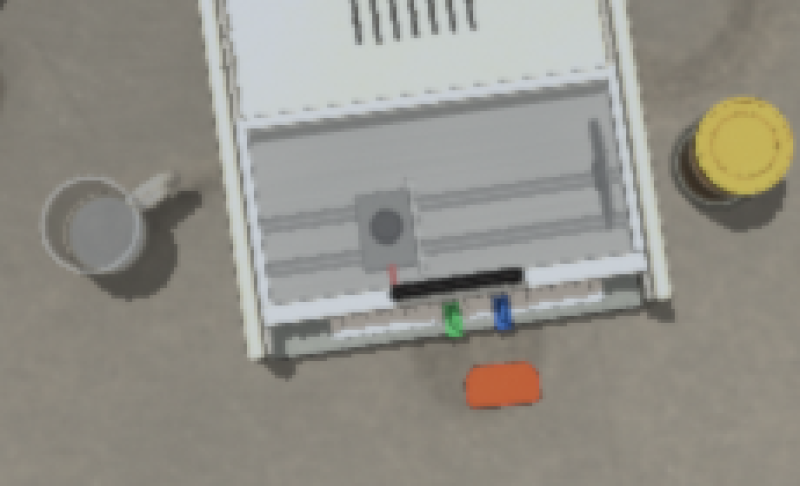

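View pics/b.png

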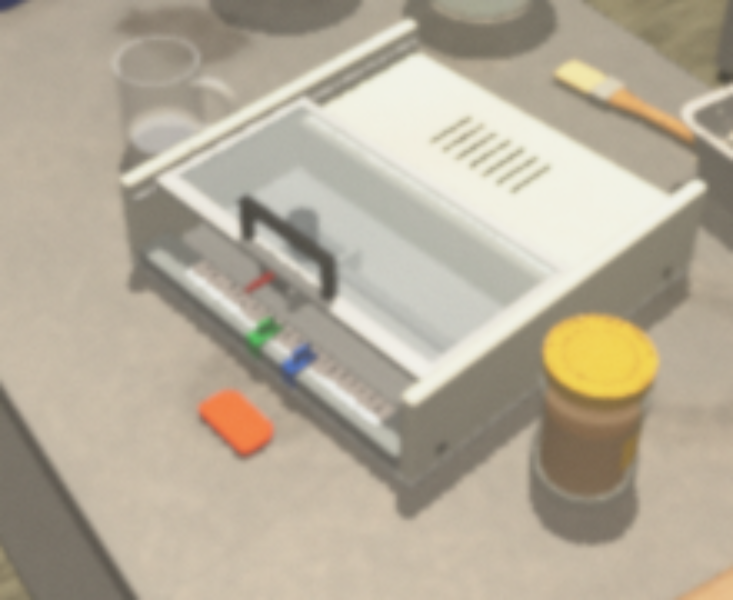

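The guard is clear and slightly open (handle at crop 458,283). The stop sits left of the green clip (454,318), with blue to its right (503,312), and the slicer's yaw is about +0.13. Next I'll look from the wrist.

```bash
cat >> h.py <<'E'
def down(phi):
    """tool down, tool y at world angle phi"""
    a=(phi+np.pi/2)/2; return np.pi*np.array([np.cos(a),np.sin(a),0])
E
python3 - <<'E'
from h import *
np.set_printoptions(precision=2,suppress=True)
from scipy.spatial.transform import Rotation as R
i=camera_info("wrist"); T=np.array(i["world_from_camera"]); 
Rt=R.from_rotvec(status.current_eef_rot()).as_matrix(); print("cam in tool",Rt.T@(T[:3,3]-status.current_tcp_pos()),i["fov_y"]); print(Rt.T@T[:3,:3])
for phi in [.13+np.pi/2,.13-np.pi/2,.13,.13+np.pi]:
  for pos in [(440,-30,350),(440,-30,117),(590,-10,117),(508,-28,57)]:
    print(round(phi,2),pos,kinematics.ik(pos,down(phi)))
E
```

```text
cam in tool [  78.17    0.53 -152.95] 63.21717073566332
[[ 0.   -0.95 -0.31]
 [ 1.    0.    0.  ]
 [-0.   -0.31  0.95]]
1.7 (440, -30, 350) [-0.38  0.1   0.35  2.06 -0.04  1.    1.7 ]
1.7 (440, -30, 117) [ 0.03  0.45 -0.12  2.32  0.14  0.38  1.49]
1.7 (590, -10, 117) [ 0.01  0.57 -0.12  2.    0.12  0.58  1.5 ]
1.7 (508, -28, 57) [ 0.05  0.61 -0.15  2.21  0.26  0.34  1.38]
-1.44 (440, -30, 350) [-0.98  0.14  1.07  2.08 -0.15  1.   -1.27]
-1.44 (440, -30, 117) [-0.38  0.48  0.45  2.35 -0.54  0.4  -0.92]
-1.44 (590, -10, 117) [-0.48  0.65  0.62  2.03 -0.62  0.65 -0.89]
-1.44 (508, -28, 57) [-0.33  0.65  0.41  2.24 -0.7   0.38 -0.77]
0.13 (440, -30, 350) [-0.6   0.1   0.6   2.07 -0.07  0.99  0.17]
0.13 (440, -30, 117) [-0.19  0.45  0.18  2.34 -0.22  0.37  0.31]
0.13 (590, -10, 117) [-0.25  0.58  0.25  2.01 -0.26  0.57  0.31]
0.13 (508, -28, 57) [-0.14  0.61  0.12  2.23 -0.22  0.31  0.29]
3.27 (440, -30, 350) None
3.27 (440, -30, 117) [-0.66  0.62  0.92  2.36 -0.97  0.6  -1.97]
3.27 (590, -10, 117) [-0.71  0.87  1.11  2.04 -1.02  0.93 -2.04]
3.27 (508, -28, 57) [ 0.28  0.64 -0.48  2.2   0.69  0.45  2.51]
```

Run:
```python
from h import *
np.set_printoptions(precision=1,suppress=True)
p=np.array(status.current_tcp_pos()); manip.move_l(p+[0,0,80])
manip.move_pose([440,-30,350],down(1.7)); manip.sleep(.2)
i=camera_info("wrist"); im,d=get_image("wrist"); save("w1",im); np.savez("w1",d=d,**{k:i[k] for k in i})
for n,z in [("slicer",0),("guard_handle",125),("stop_knob",62),("stop_pointer",36),("green_clip",31),("blue_clip",31)]:
    for r in place_of(n,"wrist")[:2]: print(n,round(r["score"],2),np.array(r["at"]),on_z("wrist",r["at"],z,i))
print(status.current_clock(),status.current_tcp_pos())
```

```text
slicer 0.79 [325.  186.5] [510.7 -12.2  -0. ]
guard_handle 0.98 [322.2 171.3] [455.6 -24.9 125. ]
green_clip 0.64 [319.3 142.8] [437. -31.  31.]
blue_clip 0.46 [292.8 142.4] [441.5 -69.2  31. ]
4.8333 [440. -30. 350.]
```

View pics/w1.png

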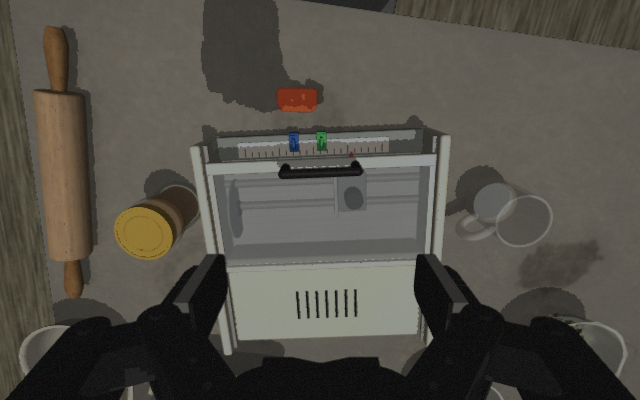

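Run:
```python
from h import *
np.set_printoptions(precision=2,suppress=True)
w=np.load("w1.npz"); i={k:w[k] for k in w if k!="d"}; d=w["d"]; im=cv2.imread("pics/w1.png")
v,u=np.mgrid[:400,:640]; f=200/np.tan(np.radians(i["fov_y"])/2)
P=np.stack([(u-i["cx"])/f*d,(v-i["cy"])/f*d,d],-1)@i["world_from_camera"][:3,:3].T+i["world_from_camera"][:3,3]
ok=d>0
lines=[]
for s,(a,b) in {"R":(185,232),"L":(425,460)}.items():
    m=ok&(P[...,2]>92)&(P[...,2]<104)&(u>a)&(u<b)&(v>135)&(v<(350 if s=="R" else 250))
    q=P[m][:,:2]; vx,vy,x0,y0=cv2.fitLine(q.astype(np.float32),cv2.DIST_HUBER,0,.01,.01).ravel()
    if vx<0: vx,vy=-vx,-vy
    t=(q-[x0,y0])@[vx,vy]; n=(q-[x0,y0])@[-vy,vx]
    print(s,m.sum(),"yaw",np.arctan2(vy,vx),"front",np.array([x0,y0])+t.min()*np.array([vx,vy]),"len",np.ptp(t),"width",np.percentile(n,[2,98]),"z",np.median(P[m][:,2]))
    lines.append((np.array([x0,y0])+t.min()*np.array([vx,vy]),len(q)))
fr=lines[0][0],lines[1][0]; e=fr[1]-fr[0]; print("sep",np.linalg.norm(e),"yaw from fronts",np.arctan2(-e[0],e[1]))
yaw=np.arctan2(-e[0],e[1]); X=np.array([np.cos(yaw),np.sin(yaw)]); o=(fr[0]+fr[1])/2+90*X; print("origin",o)
S=np.array([X,[-X[1],X[0]]])
for n,uv,z in [("hand",(322.2,171.3),125),("handR",(281,174),125),("handL",(362,169),125),("green",(319.3,142.8),31),("blue",(292.8,142.4),31),("pointer",(351,154),36),("knob",(353,198),78)]:
    print(n,S@(on_z("wrist",uv,z,i)[:2]-o))
```

```text
R 1615 yaw 0.17406286 front [ 450.02 -186.38] len 320.20983841738223 width [-7.77 19.93] z 96.67589093051419
L 1291 yaw 0.1777524 front [397.99 120.87] len 158.1073424214981 width [-11.98   7.44] z 96.8589432327567
sep 311.624103290822 yaw from fronts 0.1677586106599168
origin [512.74 -17.73]
hand [-57.54   2.51]
handR [-56.05 -46.95]
handL [-58.6   50.05]
green [-76.86  -0.47]
blue [-78.86 -38.9 ]
pointer [-59.68  44.97]
knob [-6.43 43.51]
```

```bash
cat > fit.py <<'E'
from h import *
from scipy.optimize import minimize
np.set_printoptions(precision=3,suppress=True)
w=np.load("w1.npz"); iw={k:w[k] for k in w if k!="d"}
segs=[((-90,y),(240,y),98) for y in (-165,165,-151,151)]+[((-90,s*151),(-90,s*165),98) for s in (1,-1)]+[((87,-145),(87,145),72)]
L=np.vstack([np.c_[np.linspace(a,b,60),np.full(60,z)] for a,b,z in segs])
def proj(i,P):
    T=np.linalg.inv(i["world_from_camera"]); c=P@T[:3,:3].T+T[:3,3]; f=200/np.tan(np.radians(i["fov_y"])/2)
    return c[:,0]/c[:,2]*f+i["cx"],c[:,1]/c[:,2]*f+i["cy"]
def world(p,L):
    c,s=np.cos(p[2]),np.sin(p[2]); return np.c_[p[0]+c*L[:,0]-s*L[:,1],p[1]+s*L[:,0]+c*L[:,1],L[:,2]]
def grad(n,sig):
    g=cv2.GaussianBlur(cv2.imread(n,0).astype(np.float32),(0,0),1); m=np.minimum(np.hypot(cv2.Sobel(g,-1,1,0),cv2.Sobel(g,-1,0,1)),80)
    return cv2.GaussianBlur(m,(0,0),sig)
cams={"top":("pics/top.png",camera_info("top")),"w1":("pics/w1.png",iw)}
for use in (["top"],["w1"],["top","w1"]):
    p=np.array([510,-22,.15])
    for sig in (3,1.5,.7):
        G=[(grad(cams[k][0],sig),cams[k][1]) for k in use]
        def cost(q):
            q=q*[1,1,.01]; t=0
            for g,i in G:
                x,y=proj(i,world(q,L)); ok=(y<340) if i is iw else slice(None)
                t-=cv2.remap(g,x.astype(np.float32)[:,None],y.astype(np.float32)[:,None],1)[ok].mean()
            return t
        r=minimize(cost,p/[1,1,.01],method="Nelder-Mead",options={"initial_simplex":p/[1,1,.01]+np.array([[0,0,0],[8,0,0],[0,8,0],[0,0,4]])}); p=r.x*[1,1,.01]
    print(use,p,r.fun)
E
python3 fit.py
```

```text
['top'] [513.161 -15.613   0.172] -73.75542449951172
['w1'] [523.449 -15.69    0.175] -52.540435791015625
['top', 'w1'] [513.194 -17.068   0.175] -126.66763305664062
```

```bash
cat >> h.py <<'E'
YAW=.173; O=np.array([513.2,-17.]); X=np.array([np.cos(YAW),np.sin(YAW)]); Y=np.array([-X[1],X[0]]); ATT=down(YAW+np.pi/2)
def W(x,y,z): return np.r_[O+x*X+y*Y,z]
def S(p): return np.array([(np.array(p[:2])-O)@X,(np.array(p[:2])-O)@Y,p[2]])
E
python3 - <<'E'
from h import *
np.set_printoptions(precision=1,suppress=True)
hx,hy=S([456,-24,0])[:2]; print(hx,hy)
hand.grip(40)
manip.move_pose(W(hx-35,hy,200),ATT)
print(manip.move_l(W(hx-35,hy,120),max_force=15))
print(manip.move_l(W(-30,hy,120),vel=60,max_force=20),S(status.current_tcp_pos()),status.current_ft_force())
E
```

```text
-57.55113169363397 2.950803412971579
False
False [-30.5   2.9 120. ] [-0.   0.1  0.1]
```

Run:
```python
from h import *
np.set_printoptions(precision=1,suppress=True)
hy=2.9
print(manip.move_l(W(45,hy,120),vel=90,max_force=25),S(status.current_tcp_pos()),status.current_ft_force())
print(manip.move_l(W(85,hy,120),vel=30,max_force=14),S(status.current_tcp_pos()),status.current_ft_force())
im,d=get_image("scene"); save("s2",cv2.resize(im[120:320,210:460],(750,600)))
print(status.current_clock())
```

```text
False [ 44.3   2.8 119.9] [-0.7 -0.2 -0.7]
False [ 84.8   2.9 120. ] [-0.5  0.7  0.3]
10.3833
```

View pics/s2.png

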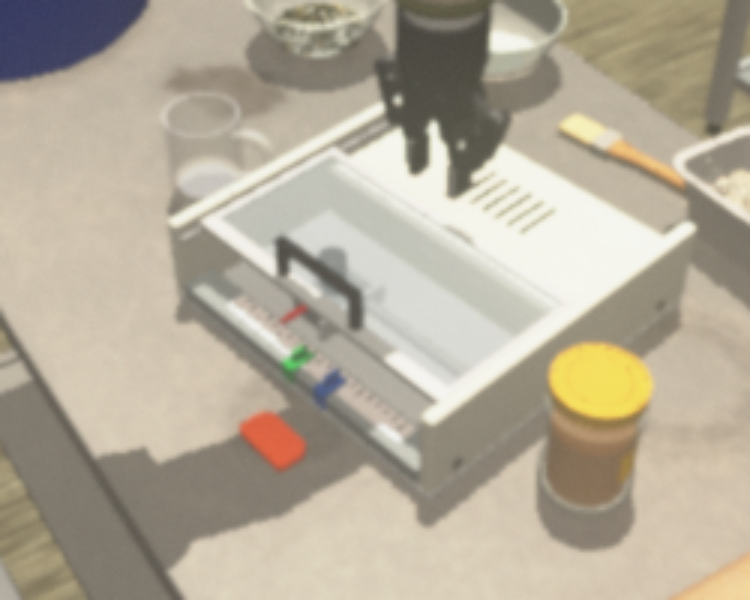

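The gripper is over the housing, but the handle (crop 320,280) is still at the front: the guard did not move. I'll check the real heights with depth.

Run:
```python
from h import *
np.set_printoptions(precision=1,suppress=True)
i=camera_info("scene"); im,d=get_image("scene")
for n,(u,v) in {"tipA":(418,168),"tipB":(456,190),"barmid":(320,270),"barL":(285,242),"barR":(352,295),"cheekR":(437,405),"cheekL":(180,218)}.items():
    uv=(210+u/3,120+v/3); c,r=map(int,uv); 
    nb=[on_depth("scene",(c+a,r+b),d[r+b,c+a],i) for a in(-1,0,1) for b in (-1,0,1)]
    k=max(nb,key=lambda q:q[2]); print(n,k,S(k))
w=np.load("w1.npz"); iw={k:w[k] for k in w if k!="d"}
for c in [(290,173),(322,171),(350,170),(205,165),(440,150)]:
    nb=[on_depth("w",(c[0]+a,c[1]+b),w["d"][c[1]+b,c[0]+a],iw) for a in(-1,0,1) for b in (-2,-1,0,1,2)]; k=max(nb,key=lambda q:q[2]); print(c,k,S(k))
r=place_of("guard_handle","scene"); print(r)
print(status.current_gripper_width())
```

```text
tipA [584.5  16.5 147. ] [ 76.   20.7 147. ]
tipB [595.2 -33.7 152. ] [ 77.9 -30.6 152. ]
barmid [456.6 -36.  131.5] [-59.   -8.9 131.5]
barL [451.4  11.9 131.9] [-55.9  39.1 131.9]
barR [462.6 -75.4 132.6] [-59.9 -48.9 132.6]
cheekR [ 461.9 -186.8   99.7] [ -79.8 -158.4   99.7]
cheekL [408.2 118.2 101.4] [-80.1 151.2 101.4]
(290, 173) [463.6 -62.2 130.7] [-56.6 -36.  130.7]
(322, 171) [455.  -24.  130.4] [-58.6   3.1 130.4]
(350, 170) [450.5   8.6 131.1] [-57.3  36.  131.1]
(205, 165) [ 476.2 -174.4   93.1] [ -63.6 -148.7   93.1]
(440, 150) [418.3 120.1  97.1] [-69.9 151.4  97.1]
[{'at': [314.5, 210.2], 'score': 0.73}]
40.182992961399314
```

Run:
```python
from h import *
np.set_printoptions(precision=1,suppress=True)
from fit import proj
for c in ["scene","top"]:
    i=camera_info(c); im,d=get_image(c)
    f=200/np.tan(np.radians(i["fov_y"])/2); v,u=np.mgrid[:400,:640]
    P=np.stack([(u-i["cx"])/f*d,(v-i["cy"])/f*d,d],-1)@i["world_from_camera"][:3,:3].T+i["world_from_camera"][:3,3]
    m=(d>0)&(P[...,2]>101)&(P[...,2]<240)&(np.abs((P[...,:2]-O)@X-85)<40)&(np.abs((P[...,:2]-O)@Y)<70)
    q=np.c_[u[m],v[m],(P[m][:,:2]-O)@X,(P[m][:,:2]-O)@Y,P[m][:,2]]; q=q[np.argsort(q[:,4])]
    print(c,len(q)); print(q[:12:2])
i=camera_info("scene")
x,y=proj(i,np.array([W(85,26,109),W(85,-26,109),W(85,0,120)])); print((x-210)*3,(y-120)*3)
print(status.current_tcp_pos(),status.current_eef_rot(),ATT)
```

```text
['top'] [513.161 -15.613   0.172] -73.75542449951172
['w1'] [523.449 -15.69    0.175] -52.540435791015625
['top', 'w1'] [513.194 -17.068   0.175] -126.66763305664062
scene 999
[[351.    177.     89.447  22.632 132.221]
 [364.    185.     88.987 -24.617 132.777]
 [362.    186.     80.783 -25.277 134.434]
 [349.    178.     78.854  19.602 136.266]
 [352.    175.     93.314  22.909 136.626]
 [348.    178.     76.407  20.852 136.882]]
top 16
[[344.    155.     71.995 -48.418 199.07 ]
 [345.    154.     72.486 -50.269 209.481]
 [346.    153.     72.021 -51.509 225.671]
 [347.    153.     70.805 -53.383 231.126]
 [348.    152.     72.751 -56.071 231.971]
 [349.    149.     79.278 -59.322 234.433]]
[416.171 458.826 437.597] [192.215 219.208 195.726]
[596.372   0.506 120.046] [-0.271  3.13   0.   ] [-0.271  3.13   0.   ]
```

```bash
sed -i 's/^cams=/if __name__!="__main__": raise SystemExit\ncams=/' fit.py
python3 - <<'E'
from h import *
np.set_printoptions(precision=1,suppress=True)
manip.move_l(W(135,3,110),vel=150)
print(manip.move_l(W(135,3,85),vel=60,max_force=5),S(status.current_tcp_pos()))
print(manip.move_l(W(135,3,50),vel=20,max_force=4),S(status.current_tcp_pos()),status.current_ft_force())
manip.move_l(W(135,3,100),vel=150)
print(status.current_clock())
E
```

```text
False [134.8   2.9  84.7]
True [134.9   3.   59.7] [-0.7 -1.   6.2]
13.25
```

Run:
```python
from h import *
np.set_printoptions(precision=1,suppress=True)
manip.move_l(W(135,3,160),vel=250); manip.move_l(W(-93,3,160),vel=250)
print(manip.move_l(W(-93,3,100),vel=120,max_force=10))
print(manip.move_l(W(-60,3,100),vel=60,max_force=20),S(status.current_tcp_pos()),status.current_ft_force())
print(manip.move_l(W(45,3,100),vel=90,max_force=25),S(status.current_tcp_pos()),status.current_ft_force())
print(manip.move_l(W(90,3,100),vel=30,max_force=10),S(status.current_tcp_pos()),status.current_ft_force())
im,d=get_image("scene"); save("s3",cv2.resize(im[120:320,210:460],(750,600)))
print(status.current_clock())
```

```text
False
False [-59.6   3.  100. ] [0.2 0.6 1. ]
False [ 45.2   3.  100.1] [-0.8  0.1  0.1]
True [62.6  3.1 99.4] [0.1 0.1 0.6]
18.2
```

View pics/s3.png

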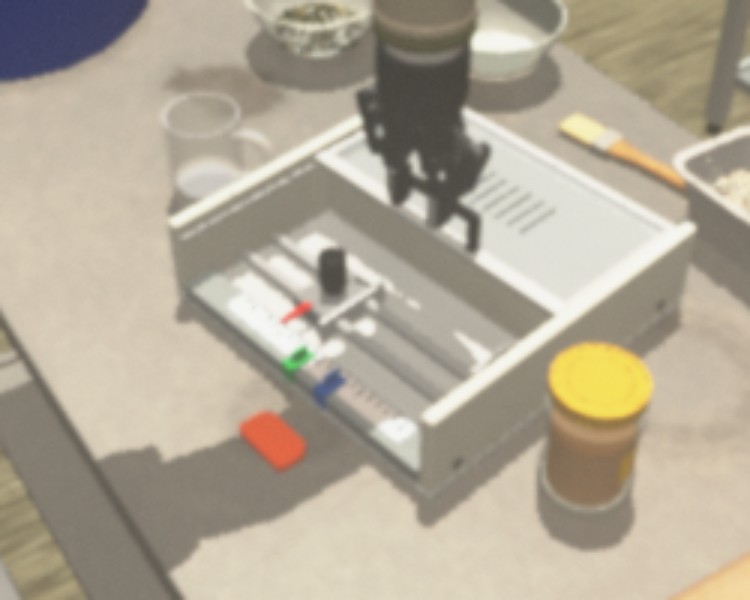

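The guard is fully back and the stop is exposed: knob at crop (332,270), pointer (297,312), green clip (297,358). Next I'll measure from above.

Run:
```python
from h import *
np.set_printoptions(precision=1,suppress=True)
manip.move_l(W(45,3,100),vel=150); manip.move_l(W(0,3,180),vel=200); hand.grip(60)
manip.move_l(W(-50,25,280),vel=200); manip.sleep(.2)
i=camera_info("wrist"); im,d=get_image("wrist"); save("w4",im); np.savez("w4",d=d,**i)
for n,z in [("stop_knob",62),("stop_pointer",36),("green_clip",31),("blue_clip",31)]:
    for r in place_of(n,"wrist")[:2]: print(n,round(r["score"],2),np.array(r["at"]),S(on_z("wrist",r["at"],z,i)))
    for r in masks_of(n,"wrist")[:1]:
        q=np.argwhere(r["pixels"])[:,::-1]; print("  mask",round(r["score"],2),q.mean(0),len(q),q.min(0),q.max(0))
print(status.current_clock())
```

```text
mask 0.63 [333.2 189.4] 1918 [315 147] [352 222]
stop_pointer 0.7 [332.6 143. ] [-67.1  40.4  36. ]
stop_pointer 0.46 [300.1 288. ] [136.8  -2.9  36. ]
  mask 0.62 [333.2 189.5] 1930 [315 148] [353 221]
green_clip 0.54 [305.3 133.3] [-78.2   7.   31. ]
  mask 0.73 [301.4 131.3] 257 [296 120] [307 142]
blue_clip 0.52 [268.4 131.5] [-80.3 -38.   31. ]
  mask 0.62 [268.6 131.3] 255 [263 120] [274 142]
20.7667
```

View pics/w4.png

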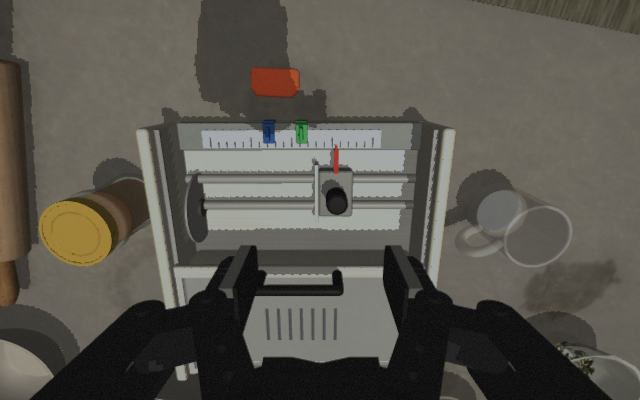

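```bash
cat > meas.py <<'E'
from h import *
def meas(im,i):
    """slicer coords of pointer tip, green and blue clip by colour"""
    h=cv2.cvtColor(im,cv2.COLOR_RGB2HSV).astype(int); H,s,v=h[...,0],h[...,1],h[...,2]
    r={}
    for n,m,z in [("green",(H>45)&(H<80),36),("blue",(H>100)&(H<125),36),("red",(H<6)|(H>174),36)]:
        m=(m&(s>110)&(v>50)).astype(np.uint8); m[240:]=0; m[:112]=0; m[:,:175]=0; m[:,420:]=0
        k,l,st,c=cv2.connectedComponentsWithStats(m); j=1+np.argmax(st[1:,4]); q=np.argwhere(l==j)[:,::-1]
        if n=="red": q=q[q[:,1]<=q[:,1].min()+4]
        c=q.mean(0); r[n]=S(on_z("wrist",c,z,i)); print(n,c,st[j],r[n])
    return r
E
python3 - <<'E'
from meas import *
np.set_printoptions(precision=1,suppress=True)
w=np.load("w4.npz"); i={k:w[k] for k in w if k!="d"}; im=cv2.imread("pics/w4.png")[:,:,::-1].copy()
meas(im,i); d=w["d"]
g=im.max(2); m=((g<45)&(np.mgrid[:400,:640][0]>183)&(np.mgrid[:400,:640][0]<218)&(abs(np.mgrid[:400,:640][1]-337)<18))
# knob top from depth
P=[]
for v,u in np.argwhere(m):
    if d[v,u]>0:
        p=S(on_depth("w",(u,v),d[v,u],i)); P.append(p)
P=np.array(P); T=P[P[:,2]>73]; print(len(P),len(T),P[:,2].max(),T.mean(0),T.min(0),T.max(0))
c=im[100:220,220:380]; save("w4c",cv2.resize(c,(800,600),interpolation=cv2.INTER_CUBIC))
E
```

```text
green [301.  131.5] [296 121  11  22 241] [-81.    2.1  36. ]
blue [268.1 131.4] [262 121  13  22 238] [-81.  -37.6  36. ]
red [335.5 148.4] [333 146   6  28 119] [-60.4  44.   36. ]
469 338 79.28716689061474 [-3.  44.2 76.9] [-14.6  32.   73.1] [10.7 55.3 79.3]
```

View pics/w4c.png

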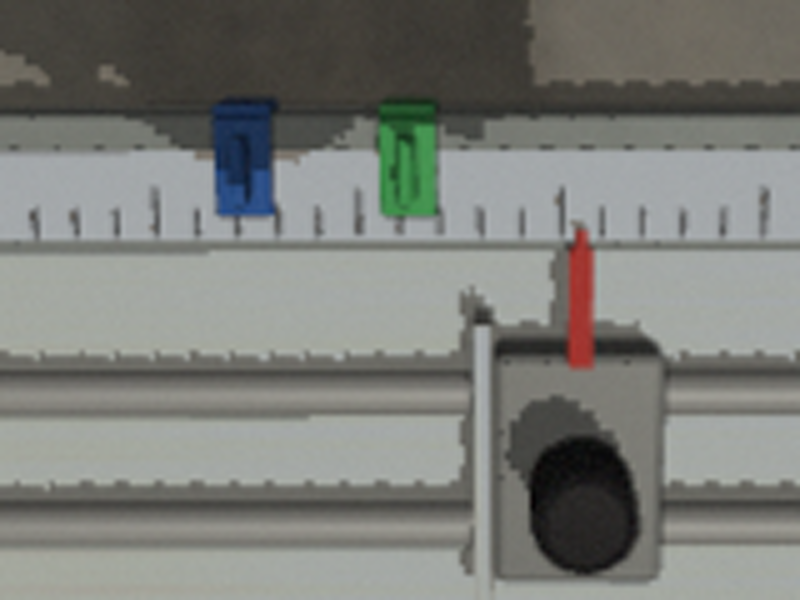

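Run:
```python
from h import *
np.set_printoptions(precision=1,suppress=True)
w=np.load("w4.npz"); i={k:w[k] for k in w if k!="d"}; d=w["d"]
for v in (164,170,180,190,200,210,218):
    print(v,[S(on_depth("w",(u,v),d[v,u],i))[1:] for u in (315,316,317,318,322)])
```

```text
164 [array([18.8, 35.3]), array([20. , 34.8]), array([21.3, 36. ]), array([22.5, 32.3]), array([27.7, 14.7])]
170 [array([18.8, 36.7]), array([20. , 36.7]), array([21.3, 38. ]), array([22.5, 36.6]), array([27.6, 31.8])]
180 [array([18.7, 36.9]), array([20. , 38.1]), array([21.3, 36.3]), array([22.5, 35.8]), array([27.6, 35.5])]
190 [array([18.7, 36.5]), array([20. , 38.7]), array([21.2, 37. ]), array([22.5, 35.9]), array([27.6, 35.7])]
200 [array([18.6, 37.4]), array([19.9, 37.9]), array([21.2, 38.5]), array([22.5, 37.9]), array([27.6, 34.8])]
210 [array([18.6, 36.2]), array([19.9, 37.6]), array([21.2, 37.7]), array([22.5, 37.1]), array([27.6, 36. ])]
218 [array([18.5, 36.3]), array([19.8, 37.8]), array([21.1, 36.1]), array([22.4, 37.3]), array([27.8, 12.8])]
```

```bash
sed -i 's/m\[240:\]=0; m\[:112\]=0; m\[:,:175\]=0; m\[:,420:\]=0/m[260:]=0/; s/q\[:,1\].min()+4/q[:,1].min()+8/' meas.py
python3 - <<'E'
from meas import *
np.set_printoptions(precision=1,suppress=True)
hand.grip(50); kx,ky=-1.5,44
manip.move_l(W(kx,ky,110),vel=200)
print(manip.move_l(W(kx,ky,39),vel=70,max_force=6),S(status.current_tcp_pos()),status.current_ft_force())
hand.grip(15,20); print(status.current_gripper_width(),status.current_ft_force())
manip.move_l(W(kx,ky-41.9,39),vel=40); manip.sleep(.3)
print(S(status.current_tcp_pos()),status.current_ft_force(),status.current_gripper_width())
i=camera_info("wrist"); im,d=get_image("wrist"); save("w5",im); r=meas(im,i); print(r["red"]-r["green"],status.current_clock())
E
```

```text
False [-1.3 44.  39.3] [ 0.2 -0.7 -0.5]
25.29531425491064 [-0.9  0.4  6.5]
[-1.3  2.4 39.5] [-0.3  1.3  7. ] 25.06311528675426
green [318.5  88.1] [ 304   62   30   54 1542] [-79.5   1.8  36. ]
blue [232.7  88.2] [ 216   62   34   54 1382] [-79.5 -37.6  36. ]
red [320.5 127. ] [314 123  13  70 790] [-61.9   2.8  36. ]
[17.6  0.9  0. ] 25.125
```

View pics/w5.png

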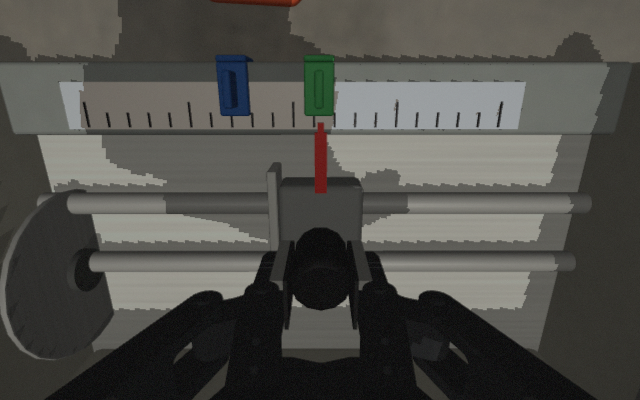

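The pointer (320,127) lines up with the green rib (319,88), 0.9 mm off. I'll trim that, release, and shut the guard.

Run:
```python
from meas import *
np.set_printoptions(precision=1,suppress=True)
p=S(status.current_tcp_pos()); manip.move_l(W(-1.5,1.3,39.3),vel=10); manip.sleep(.3)
hand.grip(50); manip.move_l(W(-1.5,1.5,110),vel=100); manip.sleep(.2)
i=camera_info("wrist"); im,d=get_image("wrist"); save("w6",im); r=meas(im,i); print(r["red"]-r["green"],status.current_clock())
hand.grip(40)
manip.move_l(W(-1.5,1.5,175),vel=250); manip.move_l(W(117,3,175),vel=250)
print(manip.move_l(W(117,3,98),vel=100,max_force=8),S(status.current_tcp_pos()))
print(manip.move_l(W(-35,3,98),vel=80,max_force=25),S(status.current_tcp_pos()),status.current_ft_force())
print(manip.move_l(W(-75,3,98),vel=25,max_force=12),S(status.current_tcp_pos()),status.current_ft_force())
print(status.current_clock())
```

```text
green [320.3  87.8] [310  68  21  41 807] [-80.9   1.9  36. ]
blue [260.6  87.7] [250  68  22  42 776] [-81.  -37.8  36. ]
red [320.  119.2] [316 114   9  51 416] [-60.5   1.7  36. ]
[20.4 -0.2  0. ] 27.1417
False [117.3   2.8  98.5]
False [-35.   3.  98.] [2.1 0.7 0.6]
True [-53.4   2.8  98.2] [1.  0.4 0.3]
32.3
```

Run:
```python
from meas import *
np.set_printoptions(precision=1,suppress=True)
manip.move_l(W(-25,3,98),vel=100); manip.move_l(W(-25,3,280),vel=200); manip.sleep(.3)
i=camera_info("wrist"); im,d=get_image("wrist"); save("w7",im); meas(im,i)
for r in place_of("guard_handle","wrist")[:1]: print(r["score"],S(on_z("wrist",r["at"],125,i)))
print(status.current_clock())
```

```text
green [319. 105.] [314  98  11  15 165] [-85.6   1.7  36. ]
blue [285.5 105. ] [280  98  12  16 175] [-85.5 -37.7  36. ]
red [279.5  44. ] [279  44   2   1   2] [-151.3  -42.4   36. ]
0.96 [-69.5   0.2 125. ]
34.1833
```

View pics/w7.png

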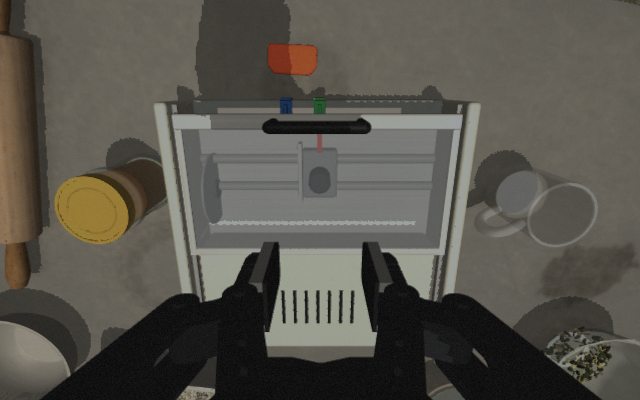

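The guard is shut (handle at 317,127, at slicer x −69.5 mm), the pointer (319,143) is in line with the green clip (319,105), and the gripper is clear.

```bash
python3 -c "
from rig import order
print(order.hand_in())"
```

```text
the job is handed in; nothing more can be done
None
```

I handed the job in at about 34 s: the guard went fully back, the loaf stop's pointer is about 0.2 mm from the green clip, the guard is shut again, and I didn't touch the jar, mug or scraper; the hand-in call gave no verdict.

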